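# Turn the cover over with the flat lifter

## Robot

A 7-joint arm with a two-finger parallel gripper is mounted at the origin on the work surface. World frame = base frame: x ahead of the robot, y to its left, z up, the work surface at z = 0. Lengths are in m, angles in rad, forces in N, time in s.
With the tool pointing down it reaches from about 0.4 to 0.85 m from the base axis. Payload 10.4 kg.
Tool frame: the origin (TCP) lies at the very end of the fingers, on their centre line; the grasp point (between the pads) lies 19 mm behind it (r.pinch_z is the distance from the TCP to the grasp point, in m); z points along the fingers, y is the line along which they close (so a half turn about z gives the same grasp; the last joint's range is limited). The gripper opens to 87 mm and grips with 3 to 60 N. Pads are 19 mm wide; open, the fingers measure 117 mm over their backs; the gripper's body (75 mm by 190 mm) begins 51 mm behind the grasp point.
Start: joints at [-1.19, 0.332, -0.065, 1.46, 0.022, 1.35, -0.088], TCP at [0.246, 0.575, 0.223] pointing down, gripper open.
Joint ranges: [-2.6, 2.6], [-0.5, 2.12], [-1.47, 1.34], [0.16, 2.42], [-1.27, 4.41], [0.06, 2.06], [-2.6, 2.6]. Speed limits (rad/s): [2.22, 2.22, 2.79, 2.79, 3.14, 3.14, 3.14].

## Interface

Orientations are given as a unit quaternion [x, y, z, w].
In Python, from bench import sensors, vision, r gives the robot as it stands.
- The arm moves only by the shell command python3 -m crank 'ROWS' [OPENING] [FORCE]. ROWS is JSON, a list of rows, each a list of 2 entries, a list of its own where there are three numbers: the shift along the tool's x, y, z normalised to -1 to 1, where 1 is 3 cm, then the turn about the tool's z normalised to -1 to 1, where 1 is 8 degrees. A call has 1 to 12 rows; each row shifts and turns the commanded pose from where the row before left it, along the tool's axes as they then stand; what a row does not reach is not made up. A row lasts 1/8 s, in which the tool goes at most 62.5 mm and 10.7 degrees, less where a joint would pass 70% of its speed; a pose out of reach is approached as far as the arm can. A call with a number of a shift or a turn outside -1 to 1 is refused whole. A call with a gripper value outside its range is refused whole. OPENING is the opening, from 0 (shut) to 1 (fully open), set as the call begins (- or left out, the last holds). The fingers move at their own pace and stop on an object; FORCE is the grip in N (left out, the last holds). Time passes only in rows, so rows that do not move let the fingers close. It gives the time, the measured TCP pose, the force, the opening and the grip force at its end, in the units of the state.
- sensors.read_state(): the state, without advancing time (a new reading comes with each control period).
- vision.camera(name): name is "scene" or "side" or "wrist"; returns the picture (384x512x3 uint8, red, green, blue); there is no depth.
- vision.camera_model(name): a dict with "vertical_fov" (degrees; the focal length in pixels is half the picture's height over the tangent of half this angle, whatever the lens; pixels are square), "cx", "cy" (the principal point, pixels), "camera_from_world" (4x4, takes a point from world to camera coordinates); the wrist camera has in their place "hand_eye" (4x4, takes a point from camera to tool coordinates, whose origin is the TCP and whose axes are the flange's). Camera axes: x right, y down, z forward; pixel columns grow to the right and rows downward; lengths in m; the calibration is good to about 2 mm. The wrist camera is an equidistant fisheye: a pixel r from the principal point sees the ray r / f radians off the axis. A picture is of the moment at which its call begins: read the wrist's pose just before it. camera_model takes no time and is no camera call.
- r.close_job(): hands the job in; it is judged then, once.
The state is a dict: "time": time; "joint_positions": joint angles; "joint_vel": joint speeds; "joint_torque": joint torques, N m; "ee_pos": TCP position; "eef_rot": TCP orientation; "ft_force": force on the tool from outside, world axes, zero at the start; "torque": the same for the moment, N m; "width": finger opening in m; "grip_force": force on a finger pad.
Only numpy, scipy, OpenCV 4.12 (cv2) and the standard library are available. Lean on these libraries where they do the work, as an engineer would, in place of code of your own. Each camera call takes 0.05 s, during which the arm holds its last target. There are 200 camera calls.

## Task

The cover on the plywood board lies on its raised pad. Take the flat lifter from the black tool mat, slide its blade under the cover's edge and tip the cover over, so that it lies flat on the board with the pad facing up; never let the fingers touch the cover. Then lay the lifter flat back on the tool mat, and leave the file, the steel bar, the casting between mat and board, and the finished cover where they are.

Things in the scene. Friction and masses are not known exactly. Their poses are not given: they have to be found in the camera images.
- cover: Aluminium cover, 0.38-0.57 kg: flange 100 (its x) x 120 (y) x 12 mm with a centred pad 56 x 84 x 5 mm on one face. Starts pad down near the board's -x end: the flange overhangs the pad 22 mm in x, 18 in y, its underside 5 mm above the board. Origin: centre of the pad's face; z runs through pad (0-5 mm) and flange (5-17), up at the start; x roughly away from the robot. Tipped over its far edge it hardly slips, landing 110 mm on.
- lifter: Flat lifter, 0.27 kg: steel blade 60 x 3 mm, 125 long, sliding in a holder under a wooden handle. Origin: blade underside, below mid-handle; x to the blade's front edge, z up. The blade, held by strong friction, stands 70 to 110 mm ahead of the origin: set anew each time, not reported. Holder 80 x 44, 3-7 mm up; handle 80 along x, 24 wide, 32-60 mm up, on posts at x -25, +25 mm (12 long). Starts flat.
- board: Plywood board let into the bench and fixed, 360 (x) x 200 (y) x 18 mm, its top 12 to 18 mm above the bench (varies: feel for it). Origin at the centre of its underside, 18 mm below its top; x roughly away from the robot. May lie left or right of the mat.
- mat: Black rubber tool mat fixed on the bench, 300 (x) x 160 (y) x 3 mm, origin at the centre of its underside, x roughly away from the robot. The lifter lies on its nearer half, a file and a steel bar across its farther half.
- file: File with wooden handle, 150 mm, lying across the far half of the mat (along the mat's y), 14 mm high. Origin: underside, near the middle. Bystander.
- square: Square steel bar 75 x 16 x 16 mm lying across the far end of the mat. Origin: centre of the underside. Bystander.
- casting_a: Grey U-shaped casting 80 x 45 x 35 mm between mat and board. Origin: centre of the underside. Bystander.
- cover_done: A second, finished cover of the same kind, already pad up, lying on the bench at the right. Origin: centre of its underside. Bystander.
There are look-alikes about, which are no part of the job. Leave any purple or yellow look-alike of the lifter alone.

How it is judged:
On the way, in this order (a step that is already met when the one before it is completed fails the run):
1. the lifter tips the cover up by more than about 30 degrees, bearing on it (angle between cover's own z axis and vertical between 0.5 and 1.6 rad and contact force between lifter and cover above 0.2 N), for 0.1 s.
2. the cover lies turned over on the board (angle between cover's own z axis and vertical above 3 rad and contact force between cover and board above 0.5 N), for 0.2 s.
At the end, for the whole second after the job is handed in: The cover is at rest pad up, flat within about 4 degrees on the board, its centre over the board (within 160 mm along and 90 mm across of the board's middle); the lifter is at rest flat (within about 3 degrees) on the mat, its origin over the mat (angle between cover's own z axis and vertical above 3.06 rad and x of cover in the frame of board between -0.16 and 0.16 m and y of cover in the frame of board between -0.09 and 0.09 m and z of cover in the frame of board between 0.031 and 0.039 m and angle between lifter's own z axis and vertical below 0.06 rad and x of lifter in the frame of mat between -0.15 and 0.15 m and y of lifter in the frame of mat between -0.08 and 0.08 m and z of lifter in the frame of mat between 0 and 0.007 m and linear speed of each of cover, lifter below 0.02 m/s); the robot touches nothing.
It fails at once if the fingers touch the cover (contact force between the fingers and cover above 0.3 N).
It fails at once if the file is disturbed (moved more than 20 mm) (distance of file from where it was at the start of the episode above 0.02 m).
It fails at once if the steel bar is disturbed (moved more than 20 mm) (distance of square from where it was at the start of the episode above 0.02 m).
It fails at once if the casting is disturbed (moved more than 20 mm) (distance of casting_a from where it was at the start of the episode above 0.02 m).
It fails at once if the finished cover is disturbed (moved more than 20 mm) (distance of cover_done from where it was at the start of the episode above 0.02 m).
It also fails if it takes over 72 s, if anything falls off the work surface, if the arm or the gripper's body presses on something with over 40 N, if the wrist force passes 120 N, or if a joint passes its speed limit or range.

## Working session

There is one attempt and no reset: what is moved stays moved. The work goes in short steps, Python scripts to look and compute and a shell command to move; the robot and the scene stay as the last step left them, time stands still between calls to the robot, and variables do not carry over. Pictures are saved under pics/ and viewed, at most 12 in all, crops included, and the job is handed in when it is done.

```bash
ls; mkdir -p pics
python3 - <<'E'
from bench import sensors, vision, r
import cv2,numpy as np
s=sensors.read_state();print(s)
a=vision.camera("scene");b=vision.camera("side")
cv2.imwrite("pics/scene0.png",a[:,:,::-1]);cv2.imwrite("pics/side0.png",b[:,:,::-1])
for n in("scene","side","wrist"):print(n,vision.camera_model(n))
E
```

```text
pics
{'time': 0.0, 'joint_positions': array([-1.18959543,  0.33288448, -0.06471228,  1.46093449,  0.02158643,
        1.34992138, -0.08851336]), 'joint_vel': array([ 0.00184926,  0.0003092 ,  0.00081865,  0.00146176, -0.00108508,
        0.00141097,  0.00168238]), 'joint_torque': array([-1.50694832e-03, -6.23261619e+01,  2.34126847e-02, -3.89902496e+01,
       -6.15440891e-02,  3.98537039e-02,  1.11741356e-04]), 'ee_pos': array([0.24541291, 0.57437377, 0.22174936]), 'eef_rot': array([ 2.00523591e-01,  9.79688605e-01, -7.16262489e-04, -1.20726494e-04]), 'ft_force': array([-0.40779259, -0.84091093, -0.65160638]), 'torque': array([ 0.01767639,  0.03335974, -0.02964785]), 'grip_force': 0.0, 'width': 0.08744072320233308}
scene {'vertical_fov': 42.39099963933984, 'cx': 257.1540894690628, 'cy': 187.30951051877648, 'camera_from_world': array([[-0.42798352,  0.90362965,  0.01683947,  0.27273441],
       [ 0.67789051,  0.33327869, -0.6552784 , -0.33131484],
       [-0.59774122, -0.26903304, -0.75519974,  1.97811368],
       [ 0.        ,  0.        ,  0.        ,  1.        ]])}
side {'vertical_fov': 44.523895733232, 'cx': 251.0962094822808, 'cy': 193.91128973294514, 'camera_from_world': array([[ 0.74908744, -0.66242987,  0.00739445, -0.44942295],
       [-0.36853111, -0.42596495, -0.82628003,  0.24993846],
       [ 0.55050235,  0.6162309 , -0.563211  ,  1.25268977],
       [ 0.        ,  0.        ,  0.        ,  1.        ]])}
wrist {'vertical_fov': 65.70646984690485, 'cx': 255.6504824586529, 'cy': 189.12366282294514, 'hand_eye': array([[-3.69579574e-04, -9.56231396e-01, -2.92611314e-01,
         8.00363871e-02],
       [ 9.99999931e-01, -3.60540722e-04, -8.48196548e-05,
         7.27578451e-04],
       [-2.43910774e-05, -2.92611325e-01,  9.56231464e-01,
        -1.61895681e-01],
       [ 0.00000000e+00,  0.00000000e+00,  0.00000000e+00,
         1.00000000e+00]])}
```

View pics/scene0.png

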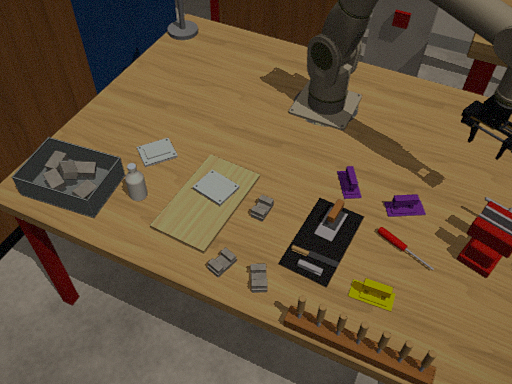

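View pics/side0.png

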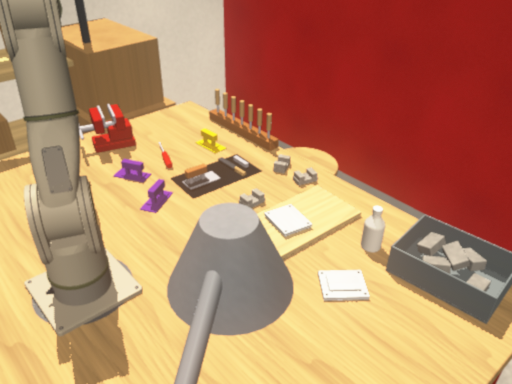

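The only orange-handled lifter lies on the black mat, at scene (333,217) and side (197,174). The look-alikes are purple at scene (349,183) and (405,206) and yellow at (375,293). The cover is at scene (216,187) and side (288,219). The one at (157,152) is the finished cover. I choose the orange-handled lifter on the mat and will check it in a close crop.

```bash
cat > h.py <<'E'
import numpy as np,cv2
from bench import sensors,vision,r
from scipy.spatial.transform import Rotation as R
def ray(n,px,s=None):
    m=vision.camera_model(n);f=192/np.tan(np.radians(m["vertical_fov"])/2)
    d=(np.array(px,float)-[m["cx"],m["cy"]])/f
    if n=="wrist":
        t=np.linalg.norm(d);c=np.array([*(d/t*np.sin(t) if t>0 else d),np.cos(t)])
        T=np.eye(4);T[:3,:3]=R.from_quat(s["eef_rot"]).as_matrix();T[:3,3]=s["ee_pos"];T=T@m["hand_eye"]
    else:
        c=np.array([*d,1.]);T=np.linalg.inv(m["camera_from_world"])
    return T[:3,3],T[:3,:3]@c
def onz(n,px,z,s=None):
    o,d=ray(n,px,s);return o+d*(z-o[2])/d[2]
def snap(n,f):
    s=sensors.read_state();a=vision.camera(n)[:,:,::-1].copy();cv2.imwrite("pics/"+f,a);return s,a
def rect(mask,n,z,s=None,mina=60):
    out=[]
    for c in cv2.findContours(mask.astype(np.uint8),cv2.RETR_EXTERNAL,cv2.CHAIN_APPROX_NONE)[0]:
        if cv2.contourArea(c)<mina:continue
        p=np.array([onz(n,q[0],z,s)[:2] for q in c],np.float32)
        (cx,cy),(w,h),a=cv2.minAreaRect(p*1000)
        out.append((np.round(np.mean(c[:,0],0)),round(cx),round(cy),round(w),round(h),round(a,1)))
    return out
E
python3 - <<'E'
from h import *
a=cv2.imread("pics/scene0.png");hsv=cv2.cvtColor(a,cv2.COLOR_BGR2HSV)
H,S,V=[hsv[:,:,i].astype(int) for i in range(3)]
dark=(V<60); k=np.ones((5,5),np.uint8)
roi=np.zeros(V.shape,bool);roi[190:290,270:372]=1
roi2=np.zeros(V.shape,bool);roi2[145:260,145:265]=1
print("mat",rect(cv2.morphologyEx((dark&roi).astype(np.uint8),cv2.MORPH_CLOSE,np.ones((15,15),np.uint8)),"scene",.003))
print("handle",rect((H<18)&(S>150)&(V>110)&roi,"scene",.05,mina=20))
print("cover",rect((S<60)&(V>120)&roi2,"scene",.03))
for q in [(216,187),(240,180),(200,220)]:print(q,hsv[q[1],q[0]])
for q in [(218,157),(260,180),(203,246),(155,224)]:print("board",onz("scene",q,.015).round(3))
c=cv2.resize(a[140:300,140:380],None,fx=3.3,fy=3.3,interpolation=cv2.INTER_CUBIC);cv2.imwrite("pics/crop0.png",c)
E
```

```text
mat [(array([321., 241.]), 620, 218, 159, 303, 85.9)]
handle [(array([336., 208.]), 525, 222, 23, 79, 84.8)]
cover [(array([216., 186.]), 595, -172, 125, 100, 77.7), (array([158., 153.]), 545, -419, 95, 111, 33.8)]
(216, 187) [ 50  10 154]
(240, 180) [ 27 100 143]
(200, 220) [ 21 107 148]
board [ 0.461 -0.237  0.015]
board [ 0.495 -0.057  0.015]
board [ 0.815 -0.098  0.015]
board [ 0.809 -0.275  0.015]
```

View pics/crop0.png

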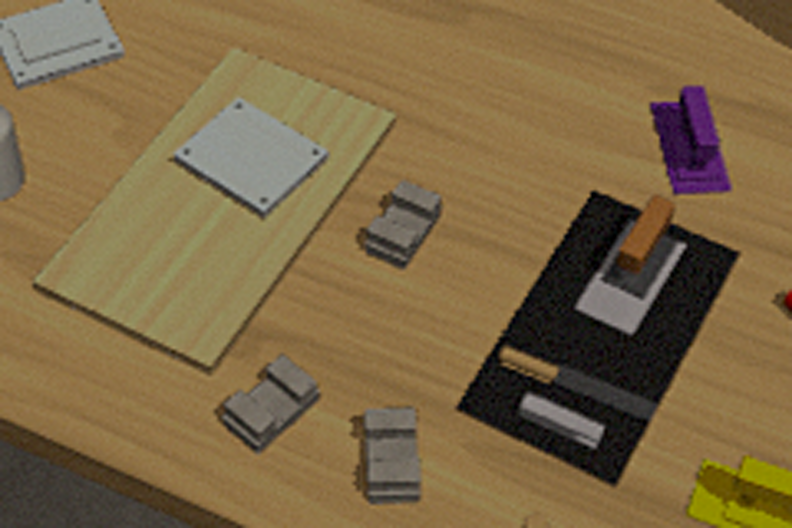

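The crop confirms it. The orange-handled lifter is on the mat's near half with its blade facing away from the robot. The cover lies plain side up on the board at crop (250,157). Casting A is at crop (403,222), and the file and bar are on the mat's far half. I'll move above the lifter.

```bash
python3 -m crank '[[[-0.9,-0.5,0],0],[[-0.9,-0.5,0],0],[[-0.9,-0.5,0],0],[[-0.9,-0.5,0],0],[[-0.9,-0.5,0],0],[[-0.9,-0.5,0],0],[[-0.9,-0.5,0],0],[[-0.9,-0.5,0],0],[[-0.9,-0.5,0],0],[[-0.9,-0.5,0],0],[[-0.9,-0.5,0],0],[[-0.9,-0.5,0],0]]' 1
python3 -m crank '[[[-0.8,-0.4,0],0],[[-0.8,-0.4,0],0],[[-0.8,-0.4,0],0],[[0,0,0],-0.75],[[0,0,0],-0.75],[[0,0,0],-0.75],[[0,0,0],0],[[0,0,0],0]]'
python3 - <<'E'
from h import *
s,a=snap("wrist","w1.png");x=R.from_quat(s["eef_rot"]).as_matrix();print(s["ee_pos"],x.round(3),s["ft_force"])
hsv=cv2.cvtColor(a,cv2.COLOR_BGR2HSV);H,S,V=[hsv[:,:,i].astype(int) for i in range(3)]
print("handle",rect((H<18)&(S>130)&(V>90),"wrist",.063,s,mina=200))
print("blade",rect((S<50)&(V>110),"wrist",.006,s,mina=300))
print("mat",rect(cv2.morphologyEx((V<60).astype(np.uint8),cv2.MORPH_CLOSE,np.ones((25,25),np.uint8)),"wrist",.003,s,mina=2000))
E
```

```text
time: 1.6
ee_pos: [0.4731, 0.281, 0.2222]
eef_rot: [0.201, 0.98, -0.0, -0.0]
ft_force: [0.3, 0.4, -0.3]
width: 0.0867
grip_force: 0.0
time: 2.6
ee_pos: [0.5248, 0.2205, 0.2224]
eef_rot: [0.046, 0.999, -0.0, -0.0]
ft_force: [-0.1, 0.5, -0.3]
width: 0.0869
grip_force: 0.0
[0.52476022 0.2204917  0.2223756 ] [[-0.996  0.092 -0.   ]
 [ 0.092  0.996 -0.   ]
 [ 0.    -0.    -1.   ]] [-0.12431771  0.52901527 -0.25039044]
handle [(array([  7., 370.]), 1009, -486, 80, 246, 49.0), (array([504., 369.]), 1124, 822, 257, 80, 30.3), (array([395., 158.]), 521, 390, 95, 22, 69.0)]
blade [(array([269., 302.]), 750, 221, 79, 18, 87.5), (array([329., 274.]), 708, 325, 215, 13, 84.7), (array([113., 221.]), 604, -12, 59, 80, 87.0), (array([ 23., 223.]), 603, -197, 143, 96, 79.7), (array([258., 182.]), 554, 222, 61, 125, 84.3)]
mat [(array([255., 305.]), 913, 186, 1610, 608, 84.8)]
```

View pics/w1.png

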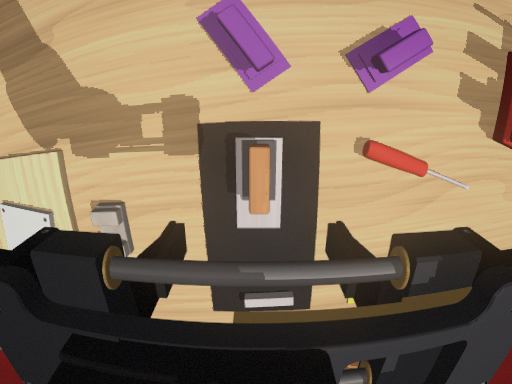

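The wrist view shows the lifter's orange handle at (259,180). Its whole blade spans rows 138–228, with the front edge at row 228 facing away from the robot. I'll measure the handle finely.

Run:
```python
from h import *
s=sensors.read_state();a=cv2.imread("pics/w1.png");hsv=cv2.cvtColor(a,cv2.COLOR_BGR2HSV);H,S,V=[hsv[:,:,i].astype(int) for i in range(3)]
m=(H<22)&(S>110);b=np.zeros_like(m);b[140:225,236:284]=1
print(hsv[180,259],rect(m&b,"wrist",.063,s))
u=np.array([.9951,-.0994])
for q in [(236,228),(281,228),(236,138),(281,138)]:print(onz("wrist",q,.006,s).round(4))
for q in [(198,122),(320,121)]:print("mat",onz("wrist",q,.003,s).round(4))
```

```text
[ 14 129 205] [(array([259., 178.]), 532, 224, 23, 80, 84.8)]
[0.6146 0.1852 0.006 ]
[0.6204 0.2478 0.006 ]
[0.4902 0.199  0.006 ]
[0.4954 0.2563 0.006 ]
mat [0.4644 0.1519 0.003 ]
mat [0.4773 0.309  0.003 ]
```

```bash
python3 -m crank '[[[-0.2,0.13,0.9],0],[[0,0,1],0],[[0,0,1],0],[[0,0,1],0],[[0,0,1],0],[[0,0,0.8],0],[[0,0,0.6],0],[[0,0,0],0]]' 1
python3 -m crank '[[[0,0,0],0],[[0,0,0],0],[[0,0,0],0],[[0,0,0],0],[[0,0,0],0],[[0,0,0],0],[[0,0,0],0]]' 0 60
```

```text
time: 3.65
ee_pos: [0.5305, 0.2236, 0.0325]
eef_rot: [0.045, 0.999, -0.001, -0.001]
ft_force: [-0.2, 0.7, 0.5]
width: 0.087
grip_force: 0.0
time: 4.53
ee_pos: [0.5312, 0.2239, 0.0335]
eef_rot: [0.045, 0.999, 0.0, -0.0]
ft_force: [0.7, -0.3, 1.0]
width: 0.0253
grip_force: 0.0
```

```bash
python3 -m crank '[[[0,0,0],0],[[0,0,0],0]]'
python3 -m crank '[[[0,0,-0.5],0],[[0,0,-1],0],[[0,0,-1],0],[[0,0,-1],0],[[0,0,0],0],[[0,0,0],0]]'
python3 - <<'E'
from h import *
s,a=snap("wrist","w2.png");print(s["ee_pos"],R.from_quat(s["eef_rot"]).as_matrix().round(3))
hsv=cv2.cvtColor(a,cv2.COLOR_BGR2HSV);H,S,V=[hsv[:,:,i].astype(int) for i in range(3)]
z=s["ee_pos"][2]-.0305+.003
print("blade",rect((S<50)&(V>110),"wrist",z,s,mina=300),(z))
E
```

```text
time: 4.78
ee_pos: [0.5312, 0.2239, 0.0335]
eef_rot: [0.045, 0.999, 0.0, 0.0]
ft_force: [-0.1, -0.4, 0.5]
width: 0.0238
grip_force: 60.0
time: 5.52
ee_pos: [0.5306, 0.2237, 0.1379]
eef_rot: [0.045, 0.999, -0.0, -0.0]
ft_force: [-0.4, 0.1, -3.6]
width: 0.0236
grip_force: 60.0
[0.53064433 0.22369256 0.1378646 ] [[-0.996  0.089 -0.001]
 [ 0.089  0.996 -0.   ]
 [ 0.001 -0.    -1.   ]]
blade [(array([ 78., 236.]), 538, 78, 38, 26, 87.6), (array([255., 190.]), 519, 225, 60, 56, 84.9)] 0.11036460182999266
```

View pics/w2.png

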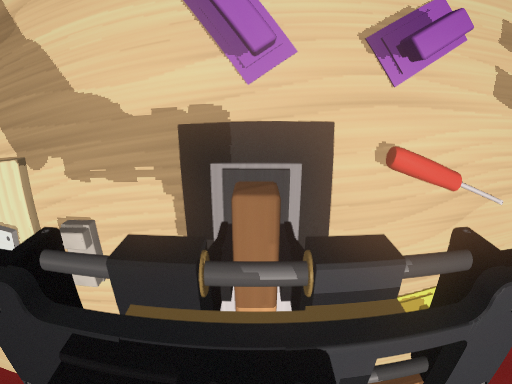

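The lifter is held and hanging level. I'll stop beside the cover for a closer look.

```bash
python3 -m crank '[[[-0.24,-0.86,-0.2],0],[[-0.24,-0.86,-0.2],0],[[-0.24,-0.86,-0.2],0],[[-0.24,-0.86,-0.2],0],[[-0.24,-0.86,-0.2],0],[[-0.24,-0.86,-0.2],0],[[-0.24,-0.86,-0.2],0],[[-0.24,-0.86,-0.2],0],[[-0.24,-0.86,-0.2],0],[[-0.24,-0.86,-0.2],0],[[0,0,0],0],[[0,0,0],0]]'
python3 - <<'E'
from h import *
s,a=snap("wrist","w3.png");print(s["ee_pos"],R.from_quat(s["eef_rot"]).as_matrix().round(3))
hsv=cv2.cvtColor(a,cv2.COLOR_BGR2HSV);H,S,V=[hsv[:,:,i].astype(int) for i in range(3)]
print("grey",rect((S<50)&(V>110),"wrist",.032,s,mina=300))
E
```

```text
time: 7.08
ee_pos: [0.5793, -0.0388, 0.1974]
eef_rot: [0.045, 0.999, 0.0, -0.001]
ft_force: [-0.1, 0.7, -2.2]
width: 0.0233
grip_force: 60.0
[ 0.57925586 -0.03875077  0.19741481] [[-0.996  0.089 -0.002]
 [ 0.089  0.996  0.   ]
 [ 0.002  0.    -1.   ]]
grey [(array([260., 189.]), 613, -37, 115, 101, 86.4), (array([151., 193.]), 598, -172, 122, 103, 78.7), (array([ 10., 168.]), 539, -408, 71, 117, 54.5)]
```

View pics/w3.png

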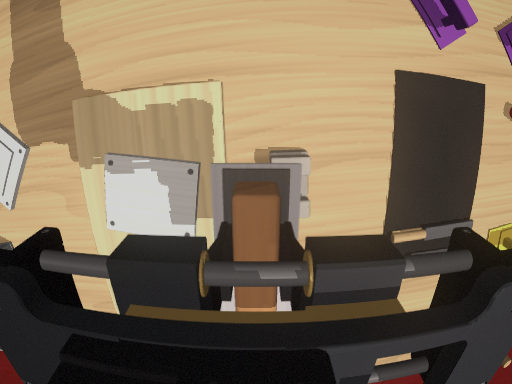

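The cover is clear at left: near edge from (107,154) to (199,160), far edge near rows 232–236. The board's near edge runs from (74,98) to (221,82).

Run:
```python
from h import *
s=sensors.read_state()
for q in [(107,154),(199,160),(193,236),(108,232)]:print("cover",onz("wrist",q,.032,s).round(4))
for q in [(74,98),(221,82)]:print("board",onz("wrist",q,.015,s).round(4))
A,B=[onz("wrist",q,.032,s)[:2] for q in[(107,154),(199,160)]]
print("yaw",np.degrees(np.arctan2(*(B-A)[::-1]))-90,(A+B)/2,np.linalg.norm(B-A))
for o in (.16,):
    c=np.array([.5965,-.172]);
    for yw in(-11.3,):
        u=np.array([np.cos(np.radians(yw)),np.sin(np.radians(yw))]);print("near mid",c-.05*u,"stand TCP", c-(.05+.0867+.020)*u)
```

```text
cover [ 0.5388 -0.2158  0.032 ]
cover [ 0.5593 -0.1006  0.032 ]
cover [ 0.653  -0.1223  0.032 ]
cover [ 0.6413 -0.2406  0.032 ]
board [ 0.4604 -0.2641  0.015 ]
board [ 0.4737 -0.0681  0.015 ]
yaw -10.048531414246256 [ 0.54904394 -0.15818619] 0.11699484649863512
near mid [ 0.54746927 -0.16220269] stand TCP [ 0.44283768 -0.14129524]
```

```bash
python3 -m crank '[[[0,0,0],0.74],[[0.63,-0.7,0],0],[[0.63,-0.7,0],0],[[0.63,-0.7,0],0],[[0.63,-0.7,0],0],[[0.63,-0.7,0],0],[[0.63,-0.7,0],0],[[0,0,1],0],[[0,0,1],0],[[0,0,1],0],[[0,0,1],0],[[0,0,0.4],0]]'
python3 -m crank '[[[0,0,0],0],[[0,0,0],0]]'
python3 - <<'E'
from h import *
s,a=snap("side","s1.png");print(s["ee_pos"],R.from_quat(s["eef_rot"]).as_matrix().round(3),s["ft_force"])
b=snap("scene","c1.png")[1]
cv2.imwrite("pics/both.png",np.vstack([cv2.resize(a[160:270,180:380],None,fx=2.7,fy=2.7),cv2.resize(b[140:250,150:350],None,fx=2.7,fy=2.7)]))
E
```

```text
time: 8.62
ee_pos: [0.4434, -0.1404, 0.0649]
eef_rot: [0.096, 0.995, 0.0, -0.001]
ft_force: [0.0, 0.2, -2.6]
width: 0.0235
grip_force: 60.0
time: 8.88
ee_pos: [0.4451, -0.1414, 0.0675]
eef_rot: [0.096, 0.995, 0.0, 0.001]
ft_force: [-0.2, 0.4, -2.2]
width: 0.0233
grip_force: 60.0
[ 0.44511409 -0.14139986  0.06752638] [[-0.982  0.191  0.002]
 [ 0.191  0.982 -0.   ]
 [-0.002  0.    -1.   ]] [-0.22678179  0.37869211 -2.19200262]
```

View pics/both.png

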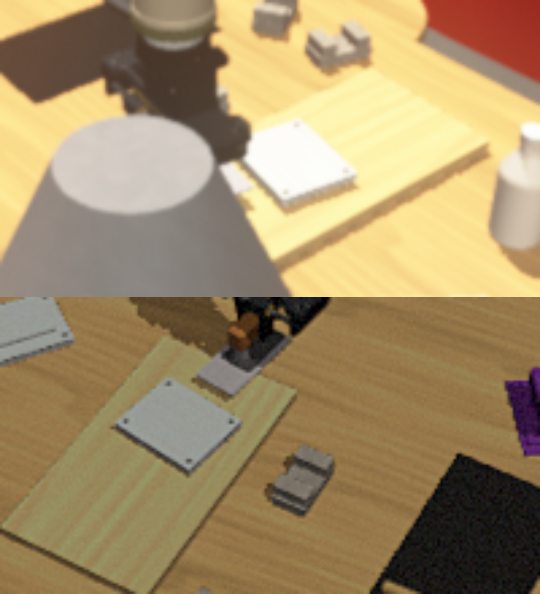

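The blade front is just short of the cover's near edge, centred and parallel to it. In the lower half the blade front is at (215,387) and the cover edge at (204,401). Next I feel for the board.

```bash
python3 -m crank '[[[0,0,0.25],0],[[0,0,0.25],0],[[0,0,0],0],[[0,0,0],0]]'
for i in 1 2 3 4 5; do :; done
python3 -m crank '[[[0,0,0.04],0],[[0,0,0.04],0],[[0,0,0],0]]'
python3 -m crank '[[[0,0,0.04],0],[[0,0,0],0]]'
python3 -m crank '[[[0,0,0.04],0],[[0,0,0],0]]'
```

```text
time: 9.48
ee_pos: [0.4443, -0.1415, 0.0515]
eef_rot: [0.096, 0.995, -0.0, -0.0]
ft_force: [0.1, -1.0, -1.5]
width: 0.0236
grip_force: 60.0
time: 9.85
ee_pos: [0.4443, -0.1414, 0.0491]
eef_rot: [0.096, 0.995, 0.0, -0.0]
ft_force: [-1.0, -0.2, -2.8]
width: 0.0241
grip_force: 60.0
time: 10.1
ee_pos: [0.4444, -0.1414, 0.0484]
eef_rot: [0.096, 0.995, 0.0, -0.0]
ft_force: [-3.4, 0.8, 5.3]
width: 0.0233
grip_force: 60.0
time: 10.35
ee_pos: [0.4443, -0.1414, 0.0481]
eef_rot: [0.097, 0.995, 0.001, -0.0]
ft_force: [-11.4, 3.0, 23.1]
width: 0.0237
grip_force: 60.0
```

```bash
python3 -m crank '[[[0,0,-0.06],0],[[0,0,0],0],[[0,0,0],0]]'
```

```text
time: 10.72
ee_pos: [0.4444, -0.1414, 0.0485]
eef_rot: [0.096, 0.995, 0.0, 0.0]
ft_force: [-1.5, -0.1, -0.8]
width: 0.0238
grip_force: 60.0
```

```bash
python3 -m crank '[[[0,0,-0.015],0],[[-0.25,0,0],0],[[-0.25,0,0],0],[[-0.2,0,0],0],[[0,0,0],0]]'
python3 -m crank '[[[-0.15,0,0],0],[[-0.15,0,0],0],[[0,0,0],0]]'
```

```text
time: 11.35
ee_pos: [0.4654, -0.1456, 0.0488]
eef_rot: [0.096, 0.995, -0.0, -0.0]
ft_force: [0.5, 0.2, -2.8]
width: 0.0238
grip_force: 60.0
time: 11.72
ee_pos: [0.4741, -0.1472, 0.049]
eef_rot: [0.096, 0.995, -0.0, 0.0]
ft_force: [-0.2, 0.8, -2.2]
width: 0.0235
grip_force: 60.0
```

```bash
python3 -m crank '[[[-0.12,0,0],0],[[-0.12,0,0],0],[[0,0,0],0]]'
python3 -m crank '[[[-0.1,0,0],0],[[0,0,0],0]]'
python3 - <<'E'
from h import *
s,a=snap("side","s2.png");print(s["ee_pos"],s["ft_force"])
b=snap("scene","c2.png")[1]
cv2.imwrite("pics/both2.png",np.vstack([cv2.resize(a[170:250,240:340],None,fx=3.7,fy=3.7,interpolation=2),cv2.resize(b[150:230,180:280],None,fx=3.7,fy=3.7,interpolation=2)]))
E
```

```text
time: 12.1
ee_pos: [0.4811, -0.1486, 0.049]
eef_rot: [0.096, 0.995, -0.0, 0.0]
ft_force: [-0.8, 0.6, -2.5]
width: 0.0232
grip_force: 60.0
time: 12.35
ee_pos: [0.484, -0.1492, 0.049]
eef_rot: [0.096, 0.995, 0.0, 0.0]
ft_force: [1.2, -0.2, -2.6]
width: 0.0232
grip_force: 60.0
[ 0.48399615 -0.14915079  0.04899528] [ 1.15998658 -0.20533184 -2.60208744]
```

View pics/both2.png

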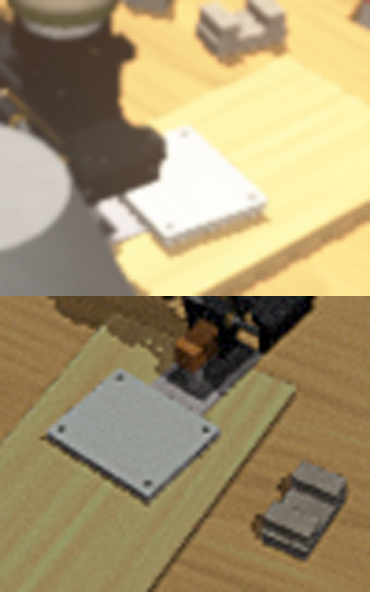

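The blade is under the flange and the cover has not moved. I'll feel for the pad.

```bash
python3 -m crank '[[[-0.07,0,0],0],[[0,0,0],0]]'
python3 -m crank '[[[-0.07,0,0],0],[[0,0,0],0]]'
```

```text
time: 12.7
ee_pos: [0.486, -0.1496, 0.049]
eef_rot: [0.096, 0.995, 0.0, 0.0]
ft_force: [0.0, 0.1, -2.6]
width: 0.0233
grip_force: 60.0
time: 12.95
ee_pos: [0.4876, -0.15, 0.0488]
eef_rot: [0.096, 0.995, 0.0, -0.0]
ft_force: [-1.0, -0.3, -2.9]
width: 0.0238
grip_force: 60.0
```

```bash
python3 -m crank '[[[-0.02,0,-0.23],0],[[-0.03,0,-0.24],0],[[-0.08,0,-0.24],0],[[-0.08,0,-0.24],0],[[-0.08,0,-0.24],0],[[0,0,0],0]]'
python3 - <<'E'
from h import *
s,a=snap("side","s3.png");print(s["ee_pos"],s["ft_force"])
b=snap("scene","c3.png")[1]
cv2.imwrite("pics/both3.png",np.vstack([cv2.resize(a[150:250,240:340],None,fx=3,fy=3,interpolation=2),cv2.resize(b[130:230,180:280],None,fx=3,fy=3,interpolation=2)]))
E
```

```text
time: 13.7
ee_pos: [0.497, -0.1517, 0.0853]
eef_rot: [0.096, 0.995, 0.0, 0.0]
ft_force: [-1.2, 0.0, -6.7]
width: 0.0239
grip_force: 60.0
[ 0.4969596  -0.1516811   0.08529438] [-1.16852609  0.0460646  -6.71939092]
```

View pics/both3.png

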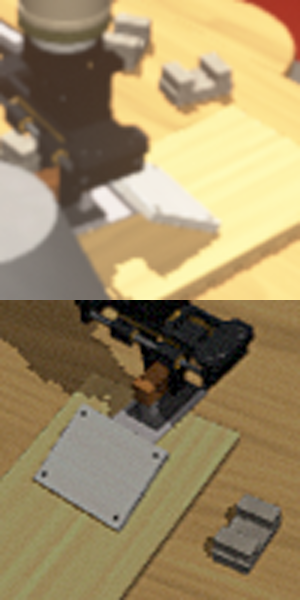

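The cover is tilted about 30° on the blade. I'll carry on along the arc.

```bash
python3 -m crank '[[[-0.13,0,-0.19],0],[[-0.13,0,-0.19],0],[[-0.13,0,-0.19],0],[[-0.17,0,-0.15],0],[[-0.17,0,-0.15],0],[[-0.17,0,-0.15],0],[[0,0,0],0]]'
python3 -m crank '[[[-0.2,0,-0.1],0],[[-0.2,0,-0.1],0],[[-0.2,0,-0.09],0],[[0,0,0],0]]'
```

```text
time: 14.68
ee_pos: [0.5236, -0.1569, 0.1157]
eef_rot: [0.096, 0.995, -0.0, 0.0]
ft_force: [-1.8, 1.2, -3.6]
width: 0.0235
grip_force: 60.0
time: 15.18
ee_pos: [0.5414, -0.1604, 0.1243]
eef_rot: [0.096, 0.995, -0.0, 0.0]
ft_force: [-0.2, 0.9, -2.5]
width: 0.0234
grip_force: 60.0
```

```bash
python3 -m crank '[[[-0.2,0,-0.03],0],[[-0.2,0,-0.03],0],[[-0.2,0,0],0],[[-0.2,0,0],0],[[-0.2,0,0],0],[[0,0,0],0],[[0,0,0],0],[[0,0,0],0]]'
python3 - <<'E'
from h import *
s,a=snap("side","s4.png");print(s["ee_pos"],s["ft_force"])
b=snap("scene","c4.png")[1]
cv2.imwrite("pics/both4.png",np.vstack([cv2.resize(a[150:250,240:380],None,fx=3,fy=3,interpolation=2),cv2.resize(b[130:260,150:290],None,fx=3,fy=2.3,interpolation=2)]))
E
```

```text
time: 16.18
ee_pos: [0.5702, -0.166, 0.1262]
eef_rot: [0.096, 0.995, 0.0, 0.0]
ft_force: [-0.7, -0.8, 5.2]
width: 0.0238
grip_force: 60.0
[ 0.57016161 -0.1660353   0.12618319] [-0.74627712 -0.84971644  5.21289511]
```

View pics/both4.png

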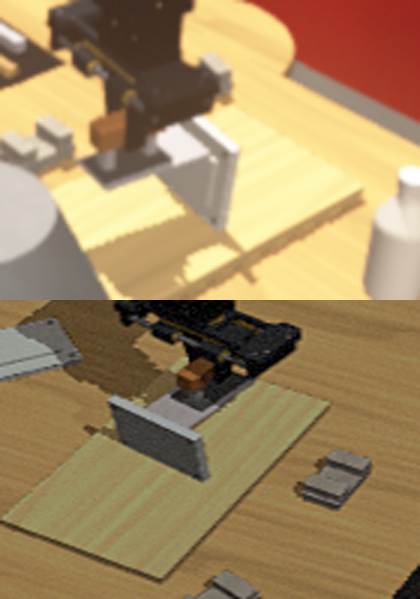

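The cover stands almost upright, with the blade resting on the pad's ledge. I'll raise the blade a little and push it over.

```bash
python3 -m crank '[[[0,0,-0.15],0],[[-0.1,0,-0.1],0],[[-0.15,0,0],0],[[-0.15,0,0],0],[[0,0,0],0],[[0,0,0],0]]'
python3 - <<'E'
from h import *
a=cv2.imread("pics/c4.png").astype(int);s,b=snap("scene","c5.png");d=np.abs(b-a).sum(2)>120
print(s["ft_force"],d.sum(),[np.percentile(q,[5,50,95]) for q in np.nonzero(d)])
hsv=cv2.cvtColor(b,cv2.COLOR_BGR2HSV);m=(hsv[...,1]<60)&(hsv[...,2]>110);m[:145]=0;m[260:]=0;m[:,:145]=0;m[:,265:]=0
print(rect(m,"scene",.03))
E
```

```text
time: 17.02
ee_pos: [0.5817, -0.1684, 0.1331]
eef_rot: [0.096, 0.995, -0.0, -0.0]
ft_force: [-0.6, -0.4, -2.8]
width: 0.0234
grip_force: 60.0
[-0.56308315 -0.40039467 -2.76988135] 1721 [array([ 45., 145., 204.]), array([169., 210., 250.])]
[(array([228., 253.]), 814, -13, 43, 19, 72.2), (array([259., 208.]), 616, -1, 43, 38, 83.0), (array([192., 210.]), 719, -193, 125, 100, 78.4), (array([206., 179.]), 580, -218, 63, 62, 81.0), (array([153., 155.]), 558, -434, 99, 72, 33.8)]
```

The cover lies flat at (0.72, -0.19), turned over. I'll take the lifter back.

```bash
python3 -m crank '[[[0.2,0,-0.7],0],[[0.32,0.96,-0.3],0],[[0.32,0.96,0],0],[[0.32,0.96,0],0],[[0.32,0.96,0],0],[[0.32,0.96,0],0],[[0.32,0.96,0],0],[[0.32,0.96,0],0],[[0.32,0.96,0],0],[[0.32,0.96,0],0],[[0.32,0.96,0],0],[[0.32,0.96,0],0]]'
python3 -m crank '[[[0.2,0.96,0],0],[[0.2,0.96,0],0],[[0,0,0],-0.74],[[0,0,0],0],[[0,0,0],0]]'
python3 - <<'E'
from h import *
s,a=snap("wrist","w5.png");M=R.from_quat(s["eef_rot"]).as_matrix();d=M.T@(np.array([.528,.2235,.040])-s["ee_pos"]);print(s["ee_pos"],M.round(3),d/.03)
b=snap("scene","c6.png")[1]
cv2.imwrite("pics/both6.png",np.hstack([a[:300,:380],cv2.resize(b[130:270,140:240],None,fx=3,fy=300/140)]))
E
```

```text
time: 18.58
ee_pos: [0.5331, 0.1648, 0.1651]
eef_rot: [0.097, 0.995, 0.0, 0.001]
ft_force: [-0.3, 0.2, -3.0]
width: 0.0237
grip_force: 60.0
time: 19.2
ee_pos: [0.5326, 0.2222, 0.1642]
eef_rot: [0.046, 0.999, 0.0, 0.0]
ft_force: [0.7, 0.2, -1.5]
width: 0.0239
grip_force: 60.0
[0.53260683 0.22220653 0.16418829] [[-0.996  0.093  0.001]
 [ 0.093  0.996  0.   ]
 [-0.001  0.    -1.   ]] [0.16069694 0.02697915 4.13947556]
```

View pics/both6.png

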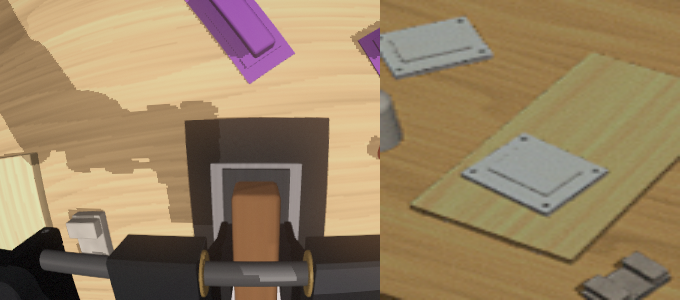

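The cover lies pad up on the board (right half, centre about (535,173)), and the lifter is still level over the mat. I'll set it down.

```bash
python3 -m crank '[[[0.16,0.03,0.8],0],[[0,0,0.9],0],[[0,0,0.9],0],[[0,0,0.8],0],[[0,0,0.6],0],[[0,0,0.1],0],[[0,0,0],0]]'
python3 -m crank '[[[0,0,0.06],0],[[0,0,0.04],0],[[0,0,0],0]]'
python3 -m crank '[[[0,0,0.06],0],[[0,0,0],0]]'
```

```text
time: 20.18
ee_pos: [0.528, 0.2243, 0.0409]
eef_rot: [0.045, 0.999, 0.0, 0.0]
ft_force: [0.7, 0.6, -2.4]
width: 0.0236
grip_force: 60.0
time: 20.55
ee_pos: [0.5277, 0.2242, 0.0375]
eef_rot: [0.045, 0.999, 0.0, 0.0]
ft_force: [0.0, -0.1, -3.1]
width: 0.0235
grip_force: 60.0
time: 20.8
ee_pos: [0.5275, 0.2241, 0.0354]
eef_rot: [0.045, 0.999, -0.0, -0.0]
ft_force: [-0.7, -0.7, -3.3]
width: 0.0237
grip_force: 60.0
```

```bash
python3 -m crank '[[[0,0,0.04],0],[[0,0,0],0]]'
python3 -m crank '[[[0,0,0.02],0],[[0,0,0],0]]'
```

```text
time: 21.05
ee_pos: [0.5275, 0.2242, 0.0342]
eef_rot: [0.045, 0.999, -0.0, -0.0]
ft_force: [0.3, 0.6, -1.4]
width: 0.0233
grip_force: 60.0
time: 21.3
ee_pos: [0.5276, 0.2242, 0.0337]
eef_rot: [0.045, 0.999, 0.0, -0.0]
ft_force: [1.1, -0.3, -2.7]
width: 0.023
grip_force: 60.0
```

Nearly touching. I'll open the fingers, then rise clear.

```bash
python3 -m crank '[[[0,0,0.01],0],[[0,0,0],0]]'
python3 -m crank '[[[0,0,0],0],[[0,0,0],0],[[0,0,0],0],[[0,0,0],0],[[0,0,0],0],[[0,0,0],0],[[0,0,0],0]]' 1
python3 -m crank '[[[0,0,-0.4],0],[[0,0,-0.9],0],[[0,0,-0.9],0],[[0,0,-0.9],0],[[0,0,-0.9],0],[[0,0,-0.9],0],[[0,0,-0.9],0],[[0,0,0],0],[[0,0,0],0],[[0,0,0],0]]'
python3 - <<'E'
from h import *
s,a=snap("wrist","w6.png");b=snap("scene","c7.png")[1]
cv2.imwrite("pics/both7.png",np.hstack([a[:300,:380],cv2.resize(b[130:280,140:380],(400,300))]))
E
```

```text
time: 21.55
ee_pos: [0.5277, 0.2242, 0.0336]
eef_rot: [0.045, 0.999, 0.0, 0.0]
ft_force: [-1.6, -0.7, -0.8]
width: 0.0233
grip_force: 60.0
time: 22.42
ee_pos: [0.5276, 0.2242, 0.0334]
eef_rot: [0.045, 0.999, 0.0, 0.0]
ft_force: [-0.7, -0.1, -0.0]
width: 0.0837
grip_force: 0.0
time: 23.68
ee_pos: [0.5271, 0.224, 0.2066]
eef_rot: [0.045, 0.999, -0.0, -0.001]
ft_force: [0.5, -0.4, -0.2]
width: 0.087
grip_force: 0.0
```

View pics/both7.png

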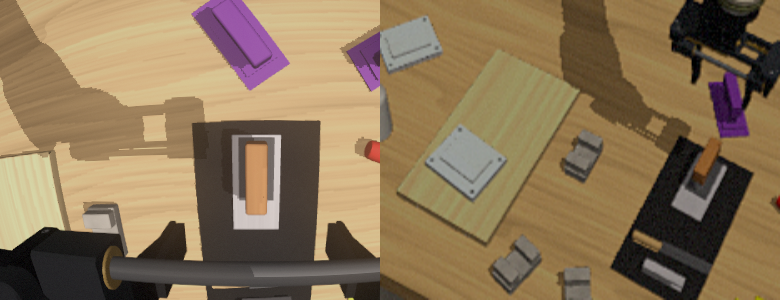

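The lifter lies flat on the mat at (256,180), the cover is pad up on the board at (467,160), and nothing else has moved.

```bash
python3 -c "
from bench import r
print(r.close_job())"
```

```text
the job is handed in; nothing more can be done
None
```

The cover was tipped over and lies pad up on the board, the lifter is back flat on the mat, the bystanders look unmoved in the last picture, and the job was handed in at about 24 s with no verdict shown.

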